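# Balance a pair of centrifuge buckets on the trip balance

### The arm

A 6-joint arm with a two-finger parallel gripper is mounted at the origin on the work surface. World frame = base frame: x ahead of the robot, y to its left, z up, the work surface at z = 0. Lengths are in m, angles in rad, forces in N, time in s.
With the tool pointing down it reaches from about 0.25 to 0.775 m from the base axis. Payload 4 kg.
Tool frame: the origin (TCP) lies at the very end of the fingers, on their centre line; the grasp point (between the pads) lies 19 mm behind it (ctrl.grasp_offset is the distance from the TCP to the grasp point, in m); z points along the fingers, y is the direction in which the jaws open and shut (so a half turn about z gives the same grasp; the last joint's range is limited). The gripper opens to 94 mm and grips with 3 to 60 N. Pads are 16 mm wide; open, the fingers measure 119 mm over their backs; the gripper's body (75 mm by 177 mm) begins 78 mm behind the grasp point.
Start: joints at [-0.103, 0.087, 1.371, -0, 1.684, -0.103], TCP at [0.55, -0, 0.206] pointing down, gripper open.
Joint ranges: [-3.1, 3.1], [-0.76, 2.03], [0.27, 2.55], [-1.08, 4.22], [0.17, 2.65], [-2.57, 2.57]. Speed limits (rad/s): [2.79, 2.79, 3.14, 3.14, 3.14, 3.14].

### API

Orientations are given as a unit quaternion [w, x, y, z].
In Python, from bench import ctrl gives the robot as it stands.
- The arm moves only by the tool send_rows, never from a script. Its argument "series" is a list of rows, each an object of numbers: "tx", "ty", "tz": the shift along the tool's x, y, z in mm; "rx", "ry", "rz": the turn, a rotation vector about the tool's x, y, z in rad. A call has 1 to 5 rows; each row shifts and turns the commanded pose from where the row before left it, along the tool's axes as they then stand; what a row does not reach is not made up. A row lasts 1/12 s, in which the tool goes at most 41.7 mm and 7.16 degrees, less where a joint would pass 70% of its speed; a pose out of reach is approached as far as the arm can. A call with a gripper value outside its range is refused whole. "jaw" is the closure, from -1 (fully open) to 1 (shut), so that 0 is half open, set as the call begins (left out, the last holds). The fingers move at their own pace and stop on an object; "force" is the grip in N (left out, the last holds). Time passes only in rows, so rows that do not move let the fingers close. It gives the time, the measured TCP pose, the force and the opening at its end, in the units of the state.
- ctrl.read_state(): the state, without advancing time (a new reading comes with each control period).
- ctrl.read_camera(name): name is "scene" or "side" or "wrist"; returns a dict with "img" (480x640x3 uint8, red, green, blue), "z_map" (480x640 float32, m along the optical axis (not along the pixel's ray), 0 where there is no reading), "mtx" (3x3 intrinsics, pixels), "k1" (the pictures are not rectified: a ray, as slopes to the right and down, at radius r is drawn at 1 + k1 r^2 times it, then the intrinsics apply), "pose" (4x4, takes a point from camera to world coordinates). Camera axes: x right, y up, looking along -z (the intrinsics and any distortion apply to the point x, -y, -z); pixel columns grow to the right and rows downward; lengths in m; the calibration is good to about 2 mm. A picture is of the moment at which its call begins.
- ctrl.sign_off(): hands the job in, once; it reports no verdict.
Trained networks look in the newest picture that a camera, given by its name, has taken for a name from the list of things; names that differ only in an ending like _2 or _b are one class to them, and where a whole thing is asked for, a point or a joint stands for the part that bears it (a point fixed in the world has none). Each returns a list of dicts, best first, with "conf" (0 to 1); they miss things now and then, are a little off and sometimes report something else, mostly with a low value. They report only what shows in the picture. A call takes as long as a camera call. They do not tell look-alikes from the thing itself.
- ctrl.masks_of(thing, camera): "mask" (480x640 bool, what is visible of it) and "extent" ([left, top, right, bottom] in pixels, round what is visible of it).
The state is a dict: "time_s": time; "joints": joint angles; "qvel": joint speeds; "tau": joint torques, N m; "tool_pos": TCP position; "ee_rot": TCP orientation; "contact_force": force on the tool from outside, world axes, zero at the start; "moment": the same for the moment, N m; "grip_width": finger opening in m.
Only numpy, scipy, OpenCV 4.12 (cv2) and the standard library are available. Lean on these libraries where they do the work, as an engineer would, in place of code of your own. Each camera call takes 0.05 s, during which the arm holds its last target.

### The job

These two loaded centrifuge buckets must be matched in weight before they are spun: move ballast tubes (the flat-capped tall and short ones) from the heavier bucket into free bores of the lighter one until the balance sits level, with every tube pushed fully home in a bore and let go. Leave the dome-capped samples in their bores and the other things on the bench alone. The free inserts lie loose, so feel each tube into its bore gently, never forcing it or leaning hard on a pan.

Things in the scene. Friction and masses are not known exactly. Their poses are not given: they have to be found in the camera images.
- balance: Two-pan trip balance fixed on the bench: grey base 135 x 330 mm with a white scale and pointer in the middle, scale up to 135 mm above the bench. Origin on the bench under the middle of the beam; x across the beam, away from the robot; y along the beam, to the left. Pan pivots 120 mm either side in y, 52 mm up when level.
- beam (a joint): Tilt of the beam, rad; 0 level, positive when the left pan is up (right side heavier). Damped and spring-like: 0.00125 rad per gram of difference between the sides (40 g: 0.05, 80 g: 0.10), settles in about 1.5 s, stops at +-0.13. Each pan rises or sinks 0.12 m x this angle; between the stops it gives way softly, 15 mm per newton.
- bucket_left: The left bucket: rectangular aluminium centrifuge bucket, 141 x 117 mm, riding on the left pan, always level. Origin on the pan's pivot below its centre; x across the beam, away from the robot; y along the beam, to the left; z up. In this frame (mm): walls up to z 56, tops of both grey inserts z 75, bore floors z 30 (origin of a seated tube). 2 N of push takes the pan down to its stop.
- fixed_insert_left (a point): Centre of the top face of the left bucket's fixed grey insert (84 x 111 mm, 4 bores 32 mm wide, 45 deep), axes as the bucket. Bores at (mm) x -21 and +21, y +30 and -30 from here. Ballast tubes start at (-21, -30) and (+21, +30), tall and short either way round; samples at (-21, +30) and (+21, -30).
- free_insert_left (a point): Nominal centre of the top of the left bucket's second grey insert, 40 x 100 mm, axes as the bucket. Its two free bores (32 mm wide, 45 deep, sharp-edged) are at y +30 and -30 mm from its centre, but it lies loose and has slid: truly 3 to 5.5 mm off in x, one way or the other, and up to 5.5 mm in y. Feel (or look) for the bore. It stays put under light rubbing, slides under 3 N sideways.
- tall_left: Tall ballast tube: white screw-cap tube, flat blue cap, 115 mm tall, 40 g. Body 30 mm diameter, flat bottom, edge broken by 0.8 mm; cap 34 mm diameter, 15 mm high. Starts in one of the two ballast bores of the left bucket's fixed insert. Origin at the centre of its underside, z up the tube. Grip it 70 mm above the underside (bare body, 30 mm wide).
- short_left: Short ballast tube: white screw-cap tube, flat blue cap, 80 mm tall, 20 g. Body 30 mm diameter, flat bottom, edge broken by 0.8 mm; cap 34 mm diameter, 20 mm high. Starts in one of the two ballast bores of the left bucket's fixed insert. Origin at the centre of its underside, z up the tube. Grip it 70 mm above the underside (the cap, 34 mm wide).
- bucket_right: The right bucket: rectangular aluminium centrifuge bucket, 141 x 117 mm, riding on the right pan, always level. Origin on the pan's pivot below its centre; x across the beam, away from the robot; y along the beam, to the left; z up. In this frame (mm): walls up to z 56, tops of both grey inserts z 75, bore floors z 30 (origin of a seated tube). 2 N of push takes the pan down to its stop.
- fixed_insert_right (a point): Centre of the top face of the right bucket's fixed grey insert (84 x 111 mm, 4 bores 32 mm wide, 45 deep), axes as the bucket. Bores at (mm) x -21 and +21, y +30 and -30 from here. Ballast tubes start at (-21, -30) and (+21, +30), tall and short either way round; samples at (-21, +30) and (+21, -30).
- free_insert_right (a point): Nominal centre of the top of the right bucket's second grey insert, 40 x 100 mm, axes as the bucket. Its two free bores (32 mm wide, 45 deep, sharp-edged) are at y +30 and -30 mm from its centre, but it lies loose and has slid: truly 3 to 5.5 mm off in x, one way or the other, and up to 5.5 mm in y. Feel (or look) for the bore. It stays put under light rubbing, slides under 3 N sideways.
- tall_right: Tall ballast tube: white screw-cap tube, flat blue cap, 115 mm tall, 40 g. Body 30 mm diameter, flat bottom, edge broken by 0.8 mm; cap 34 mm diameter, 15 mm high. Starts in one of the two ballast bores of the right bucket's fixed insert. Origin at the centre of its underside, z up the tube. Grip it 70 mm above the underside (bare body, 30 mm wide).
- short_right: Short ballast tube: white screw-cap tube, flat blue cap, 80 mm tall, 20 g. Body 30 mm diameter, flat bottom, edge broken by 0.8 mm; cap 34 mm diameter, 20 mm high. Starts in one of the two ballast bores of the right bucket's fixed insert. Origin at the centre of its underside, z up the tube. Grip it 70 mm above the underside (the cap, 34 mm wide).
- sample_a: Sample tube: white, 30 mm diameter, 95 mm tall, with a blue domed cap (34 mm wide) that ends in a small nub; of unknown weight, 40 to 100 g. Stands in a bore of one of the buckets, two samples to each bucket. Not to be moved. Origin at the centre of its underside, z up.
- sample_b: Sample tube: white, 30 mm diameter, 95 mm tall, with a blue domed cap (34 mm wide) that ends in a small nub; of unknown weight, 40 to 100 g. Stands in a bore of one of the buckets, two samples to each bucket. Not to be moved. Origin at the centre of its underside, z up.
- sample_c: Sample tube: white, 30 mm diameter, 95 mm tall, with a blue domed cap (34 mm wide) that ends in a small nub; of unknown weight, 40 to 100 g. Stands in a bore of one of the buckets, two samples to each bucket. Not to be moved. Origin at the centre of its underside, z up.
- sample_d: Sample tube: white, 30 mm diameter, 95 mm tall, with a blue domed cap (34 mm wide) that ends in a small nub; of unknown weight, 40 to 100 g. Stands in a bore of one of the buckets, two samples to each bucket. Not to be moved. Origin at the centre of its underside, z up.
- tube_rack: Bystander: white rack with small capped tubes, 110 x 200 mm, 101 mm high, left of the balance. Origin under its centre.
- bucket_lid: Bystander: clear round bucket lid with a black grip bar, 144 mm across, 40 mm high, lying left of the balance, nearer the robot. Origin under its centre.
- timer: Bystander: white bench timer, 70 x 65 x 18 mm, right of the balance towards the robot. Origin under its centre.
- marker: Bystander: marker pen, 132 mm long, lying left of the balance towards the robot. Origin under its middle.
- spray_bottle: Bystander: white spray bottle, 74 mm across, 200 mm high, to the right of the balance. Origin under its centre.
- freezer_box: Bystander: white cardboard freezer box, 133 x 133 x 51 mm, right of the balance. Origin under its centre.
Mind the look-alikes: they are no part of the job. Leave any pink look-alike of the tall_right alone.

How it is judged:
On the way:
1. a ballast tube has been drawn out of its bore (distance of any of tall_left, tall_right, short_left, short_right from where it was at the start of the episode above 0.06 m), for 0.1 s.
At the end, for the whole second after the job is handed in: The beam is at rest within 0.016 rad of level (about 13 g), and all four ballast tubes and all four samples stand fully down in bores of the two buckets (underside within 5 mm of the bore's floor), released and at rest (value of joint beam between -0.016 and 0.016 rad and velocity of joint beam between -0.02 and 0.02 rad/s and ((z of tall_left in the frame of bucket_left between 0.022 and 0.035 m and x of tall_left in the frame of bucket_left between -0.066 and 0.066 m and y of tall_left in the frame of bucket_left between -0.054 and 0.054 m) or (z of tall_left in the frame of bucket_right between 0.022 and 0.035 m and x of tall_left in the frame of bucket_right between -0.066 and 0.066 m and y of tall_left in the frame of bucket_right between -0.054 and 0.054 m)) and ((z of tall_right in the frame of bucket_left between 0.022 and 0.035 m and x of tall_right in the frame of bucket_left between -0.066 and 0.066 m and y of tall_right in the frame of bucket_left between -0.054 and 0.054 m) or (z of tall_right in the frame of bucket_right between 0.022 and 0.035 m and x of tall_right in the frame of bucket_right between -0.066 and 0.066 m and y of tall_right in the frame of bucket_right between -0.054 and 0.054 m)) and ((z of short_left in the frame of bucket_left between 0.022 and 0.035 m and x of short_left in the frame of bucket_left between -0.066 and 0.066 m and y of short_left in the frame of bucket_left between -0.054 and 0.054 m) or (z of short_left in the frame of bucket_right between 0.022 and 0.035 m and x of short_left in the frame of bucket_right between -0.066 and 0.066 m and y of short_left in the frame of bucket_right between -0.054 and 0.054 m)) and ((z of short_right in the frame of bucket_left between 0.022 and 0.035 m and x of short_right in the frame of bucket_left between -0.066 and 0.066 m and y of short_right in the frame of bucket_left between -0.054 and 0.054 m) or (z of short_right in the frame of bucket_right between 0.022 and 0.035 m and x of short_right in the frame of bucket_right between -0.066 and 0.066 m and y of short_right in the frame of bucket_right between -0.054 and 0.054 m)) and ((z of sample_a in the frame of bucket_left between 0.022 and 0.035 m and x of sample_a in the frame of bucket_left between -0.066 and 0.066 m and y of sample_a in the frame of bucket_left between -0.054 and 0.054 m) or (z of sample_a in the frame of bucket_right between 0.022 and 0.035 m and x of sample_a in the frame of bucket_right between -0.066 and 0.066 m and y of sample_a in the frame of bucket_right between -0.054 and 0.054 m)) and ((z of sample_b in the frame of bucket_left between 0.022 and 0.035 m and x of sample_b in the frame of bucket_left between -0.066 and 0.066 m and y of sample_b in the frame of bucket_left between -0.054 and 0.054 m) or (z of sample_b in the frame of bucket_right between 0.022 and 0.035 m and x of sample_b in the frame of bucket_right between -0.066 and 0.066 m and y of sample_b in the frame of bucket_right between -0.054 and 0.054 m)) and ((z of sample_c in the frame of bucket_left between 0.022 and 0.035 m and x of sample_c in the frame of bucket_left between -0.066 and 0.066 m and y of sample_c in the frame of bucket_left between -0.054 and 0.054 m) or (z of sample_c in the frame of bucket_right between 0.022 and 0.035 m and x of sample_c in the frame of bucket_right between -0.066 and 0.066 m and y of sample_c in the frame of bucket_right between -0.054 and 0.054 m)) and ((z of sample_d in the frame of bucket_left between 0.022 and 0.035 m and x of sample_d in the frame of bucket_left between -0.066 and 0.066 m and y of sample_d in the frame of bucket_left between -0.054 and 0.054 m) or (z of sample_d in the frame of bucket_right between 0.022 and 0.035 m and x of sample_d in the frame of bucket_right between -0.066 and 0.066 m and y of sample_d in the frame of bucket_right between -0.054 and 0.054 m)) and linear speed of each of tall_left, tall_right, short_left, short_right below 0.02 m/s); the robot touches nothing.
It fails at once if a bucket or its inserts are pushed with more than 22 N, with a ballast tube or with the gripper (contact force between any of tall_left, tall_right, short_left, short_right, the fingers, the arm and bucket_left above 22 N or contact force between any of tall_left, tall_right, short_left, short_right, the fingers, the arm and bucket_right above 22 N).
It fails at once if a sample is taken out of its bore (distance of any of sample_a, sample_b, sample_c, sample_d from where it was at the start of the episode above 0.05 m).
It fails at once if a tube is tipped over (more than 40 degrees) (angle between any of tall_left, tall_right, short_left, short_right, sample_a, sample_b, sample_c, sample_d's own z axis and vertical above 0.7 rad).
It fails at once if another thing on the bench is shifted by more than 30 mm (distance of any of tube_rack, bucket_lid, timer, marker, spray_bottle, freezer_box from where it was at the start of the episode above 0.03 m).
It also fails if it takes over 61 s, if anything falls off the work surface, if the arm or the gripper's body presses on something with over 40 N, if the wrist force passes 120 N, or if a joint passes its speed limit or range.

## Working session

There is one attempt and no reset: what is moved stays moved. The work goes in short steps, Python scripts to look and compute and a tool call to move; the robot and the scene stay as the last step left them, time stands still between calls to the robot, and variables do not carry over. Pictures are saved under pics/ and viewed, and the job is handed in when it is done.

Besides the shell and the picture viewer there is one more tool, called after "Call:" in YAML: its name, and indented under it one key for each argument. send_rows: Moves the arm, as the interface text tells. Its arguments: {"type":"object","properties":{"series":{"type":"array"},"jaw":{"type":"number"},"force":{"type":"number"}},"required":["series"]}

```bash
ls; mkdir -p pics
cat > h.py <<'E'
from bench import ctrl
import numpy as np, cv2
def shot(n,fn=None):
    c=ctrl.read_camera(n)
    if fn: cv2.imwrite('pics/'+fn,c['img'][:,:,::-1])
    return c
def pts(c):
    K=c['mtx'];z=c['z_map'];v,u=np.mgrid[0:480,0:640].astype(float)
    p=np.stack([u.ravel(),v.ravel()],1)[:,None]
    q=cv2.undistortPoints(p,K,np.array([c['k1'],0,0,0.]))[:,0].reshape(480,640,2)
    P=np.stack([q[...,0]*z,-q[...,1]*z,-z],-1)
    W=P@c['pose'][:3,:3].T+c['pose'][:3,3]
    W[z==0]=np.nan
    return W
E
python3 - <<'E'
from h import *
for n in ['scene','side','wrist']:
    c=shot(n,n+'0.png'); print(n,c['pose'].round(3).tolist(),c['k1'],c['mtx'].tolist())
print(ctrl.read_state())
E
```

```text
pics
scene [[-0.802, -0.314, 0.508, 1.031], [0.597, -0.427, 0.679, 0.706], [0.004, 0.848, 0.53, 0.66], [0.0, 0.0, 0.0, 1.0]] 0.03408610130394063 [[463.9683578133345, 0.0, 308.0978448926293], [0.0, 463.9683578133345, 246.32019425618276], [0.0, 0.0, 1.0]]
side [[0.962, 0.174, -0.208, 0.245], [-0.271, 0.547, -0.792, -0.878], [-0.024, 0.819, 0.574, 0.759], [0.0, 0.0, 0.0, 1.0]] -0.168030781679518 [[545.2573845439864, 0.0, 324.43402290024005], [0.0, 545.2573845439864, 243.14941889055018], [0.0, 0.0, 1.0]]
wrist [[1.0, -0.001, 0.002, 0.55], [0.001, 0.969, 0.248, 0.072], [-0.002, -0.248, 0.969, 0.384], [0.0, 0.0, 0.0, 1.0]] -0.03482586799119387 [[345.7156009965928, 0.0, 319.5815575595584], [0.0, 345.7156009965928, 236.6642054531986], [0.0, 0.0, 1.0]]
{'time_s': 0.15, 'joints': array([-1.03104223e-01,  8.77988491e-02,  1.37183891e+00, -2.77512292e-05,
        1.68359347e+00, -1.03081720e-01]), 'qvel': array([-0.00126603, -0.00183843, -0.00288983, -0.00099333, -0.00122559,
       -0.00064871]), 'tau': array([ 1.24418581e-03, -3.40636396e+01, -3.02795255e+01,  7.18983379e-02,
        3.04441026e-02, -1.11468453e-04]), 'tool_pos': array([5.49603694e-01, 2.43438330e-05, 2.04600197e-01]), 'ee_rot': array([-6.27172410e-04,  7.07115596e-01,  7.07097491e-01, -5.27331937e-04]), 'contact_force': array([-0.00702224,  0.56241613,  0.6587493 ]), 'moment': array([-0.04502932,  0.03457897,  0.0066213 ]), 'grip_width': 0.09425834918244155}
```

View pics/scene0.png

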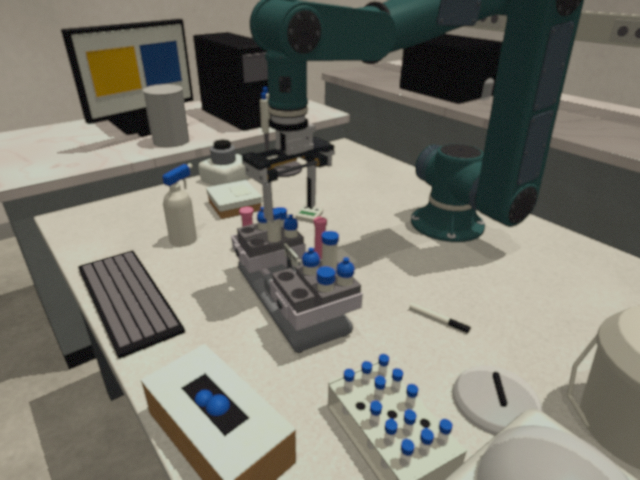

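View pics/side0.png

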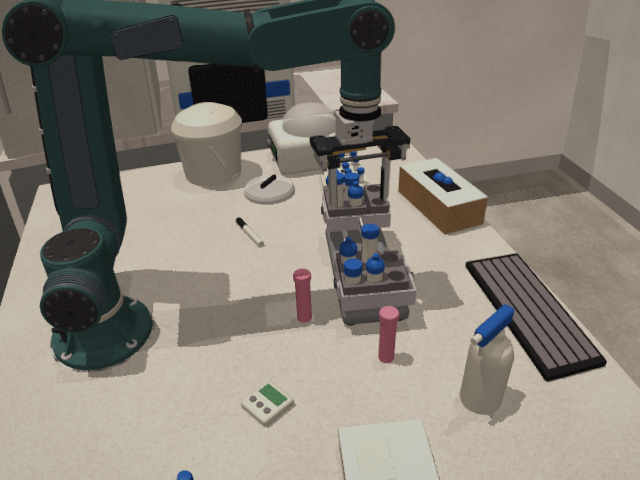

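View pics/wrist0.png

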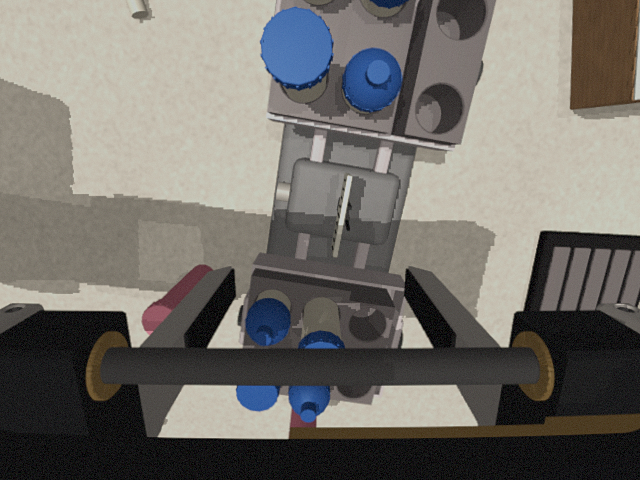

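The left bucket (wrist view, top) has a tall tube near (297,47) and a dome sample at (373,80). The right bucket is at the bottom, with a short tube, a tall tube and samples. Two pink look-alikes stand beside the balance. Next I measure the two bucket heights and the frame from depth.

```bash
cat > m.py <<'E'
from h import *
c=shot('side'); S=pts(c); w=shot('wrist'); W=pts(w); sc=shot('scene'); C=pts(sc)
# top-down maps 1mm, x .35..75, y -.35...25
def td(P,img,fn,x0=.40,x1=.70,y0=-.30,y1=.30):
    H=int((y1-y0)*1000);Wd=int((x1-x0)*1000)
    hm=np.zeros((H,Wd));im=np.zeros((H,Wd,3),np.uint8)
    ok=np.isfinite(P[...,0]); p=P[ok]; col=img[ok]
    m=(p[:,0]>x0)&(p[:,0]<x1)&(p[:,1]>y0)&(p[:,1]<y1)&(p[:,2]<.2); p=p[m];col=col[m]
    o=np.argsort(p[:,2]);p=p[o];col=col[o]
    i=((y1-p[:,1])*1000).astype(int).clip(0,H-1);j=((p[:,0]-x0)*1000).astype(int).clip(0,Wd-1)
    hm[i,j]=p[:,2];im[i,j]=col
    return hm,im
hs,ims=td(S,c['img'],'');hw,imw=td(W,w['img'],'')
def heat(h): return cv2.applyColorMap((h/.17*255).clip(0,255).astype(np.uint8),cv2.COLORMAP_JET)
cv2.imwrite('pics/td.png',np.hstack([imw[:,:,::-1],heat(hw)]))
np.savez('d0.npz',S=S,W=W,C=C,si=c['img'],wi=w['img'],ci=sc['img'])
for t in ['bucket_left','bucket_right','tall_left','short_left','sample_a','fixed_insert_left','free_insert_left','balance']:
  for n,P in (('side',S),('wrist',W),('scene',C)):
    for r in ctrl.masks_of(t,n)[:5]:
        q=P[r['mask']];q=q[np.isfinite(q[:,0])]
        if len(q): print(t,n,round(r['conf'],2),np.array(r['extent']).round().astype(int),'med',np.median(q,0).round(3),'zmax',np.percentile(q[:,2],97).round(3))
print(ctrl.read_state()['time_s'])
E
python3 m.py
```

```text
bucket_left side 0.66 [323 185 395 235] med [0.578 0.091 0.12 ] zmax 0.139
bucket_left side 0.19 [462 306 515 416] med [ 0.634 -0.389  0.114] zmax 0.2
bucket_left wrist 0.65 [266   1 496 149] med [0.613 0.123 0.138] zmax 0.14
bucket_left scene 0.72 [268 267 360 330] med [0.622 0.179 0.122] zmax 0.141
bucket_right side 0.97 [335 250 417 311] med [ 0.547 -0.143  0.097] zmax 0.116
bucket_right wrist 0.89 [238 252 406 406] med [ 0.57  -0.056  0.105] zmax 0.116
bucket_right scene 0.86 [230 222 306 274] med [ 0.58  -0.054  0.098] zmax 0.117
tall_left side 0.81 [340 170 345 209] med [0.542 0.105 0.183] zmax 0.209
tall_left wrist 0.64 [261   8 333 103] med [0.539 0.116 0.208] zmax 0.21
tall_left scene 0.73 [328 356 468 480] med [0.661 0.418 0.062] zmax 0.103
tall_left scene 0.69 [321 229 339 268] med [0.546 0.129 0.185] zmax 0.21
tall_left scene 0.68 [317 268 336 291] med [0.596 0.18  0.166] zmax 0.176
tall_left scene 0.6 [230 222 364 328] med [0.604 0.127 0.115] zmax 0.14
short_left side 0.7 [345 173 359 189] med [0.582 0.163 0.171] zmax 0.175
short_left wrist 0.72 [362   0 406  16] med [0.
[... 1687 characters left out ...]
.12 ] zmax 0.14
free_insert_left wrist 0.6 [266   2 499 154] med [0.613 0.123 0.138] zmax 0.14
free_insert_left scene 0.66 [450 366 544 435] med [0.461 0.465 0.024] zmax 0.04
free_insert_left scene 0.61 [270 267 358 331] med [0.622 0.178 0.123] zmax 0.141
free_insert_left scene 0.6 [320 228 340 268] med [0.545 0.129 0.186] zmax 0.21
balance side 0.94 [324 181 417 324] med [ 0.553 -0.073  0.098] zmax 0.139
balance side 0.47 [243 176 298 209] med [0.435 0.435 0.021] zmax 0.038
balance wrist 0.61 [238   1 494 407] med [0.584 0.06  0.104] zmax 0.14
balance scene 0.71 [258 208 268 229] med [ 0.551 -0.115  0.139] zmax 0.164
balance scene 0.64 [234 222 360 353] med [0.608 0.127 0.099] zmax 0.14
1.5
```

View pics/td.png

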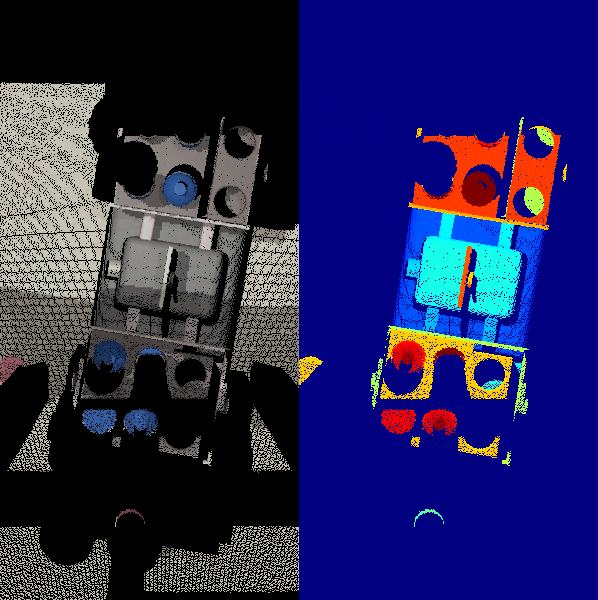

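Insert tops are at z≈0.1395 (left) and 0.116 (right). That is 24 mm apart, so the beam is at ≈+0.10 and the right side is about 80 g heavier. Moving the right tall tube (40 g) to the left bucket should level it. I'll raise the tool and turn it so the jaws open along the beam, then look again.

Call:
send_rows:
  series:
    - {"tz": -30}
    - {"tz": -30, "rz": -0.12}
    - {"rz": -0.124}
    - {"rz": -0.124}
    - {"rz": -0.124}
  jaw: -0.1
  force: 12

```text
schema error: expected keys tx, ty, tz, rx, ry, rz
```

Call:
send_rows:
  series:
    - {"rz": -0.124}
    - {"rz": -0.124}
    - {"rz": -0.124}
    - {"rz": -0.124}
    - {"rz": -0.124}

```text
schema error: expected keys tx, ty, tz, rx, ry, rz
```

Call:
send_rows:
  series:
    - {"rz": -0.124}
    - {"rz": -0.03}
    - {"ty": 0}

```text
schema error: expected keys tx, ty, tz, rx, ry, rz
```

Run:
```python
from h import *
from scipy.spatial.transform import Rotation as R
w=shot('wrist','w1.png'); W=pts(w)
np.savez('d1.npz',W=W,wi=w['img'],pose=w['pose'],mtx=w['mtx'],k1=w['k1'])
s=ctrl.read_state();print(s['time_s'],s['tool_pos'],s['ee_rot'],s['grip_width'],s['contact_force'])
q=s['ee_rot'];print(R.from_quat(q[[1,2,3,0]]).as_matrix().round(3))
```

```text
1.55 [5.50022808e-01 6.47260510e-06 2.05535700e-01] [5.53393916e-05 7.07095164e-01 7.07118395e-01 4.35321549e-05] 0.09398027830547938 [-0.44921761  0.22447229  0.34486778]
[[-0.  1.  0.]
 [ 1.  0. -0.]
 [-0.  0. -1.]]
```

View pics/w1.png

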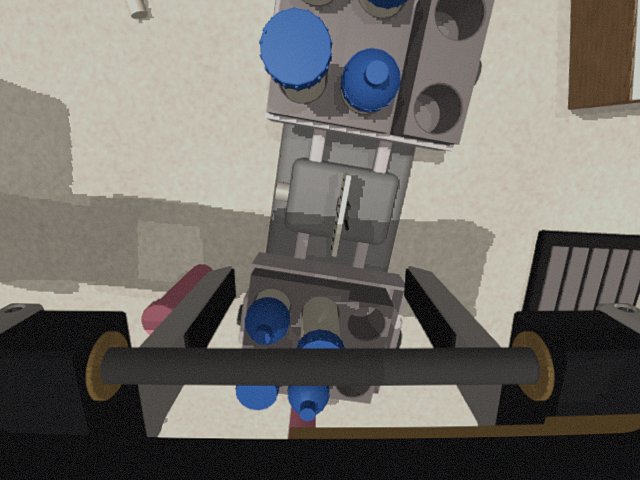

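Every row needs all six keys, so nothing has moved yet and the view is unchanged. I'll resend.

Call:
send_rows:
  series:
    - {"tx": 0, "ty": 0, "tz": -30, "rx": 0, "ry": 0, "rz": 0}
    - {"tx": 0, "ty": 0, "tz": -30, "rx": 0, "ry": 0, "rz": -0.12}
    - {"tx": 0, "ty": 0, "tz": 0, "rx": 0, "ry": 0, "rz": -0.124}
    - {"tx": 0, "ty": 0, "tz": 0, "rx": 0, "ry": 0, "rz": -0.124}
    - {"tx": 0, "ty": 0, "tz": 0, "rx": 0, "ry": 0, "rz": -0.124}
  jaw: -0.1
  force: 12

```text
time_s: 1.97
tool_pos: [0.5504, -0.0, 0.2666]
ee_rot: [0.001, 0.511, 0.86, 0.0]
contact_force: [-0.3, -0.4, -0.1]
grip_width: 0.0642
```

Call:
send_rows:
  series:
    - {"tx": 0, "ty": 0, "tz": 0, "rx": 0, "ry": 0, "rz": -0.124}
    - {"tx": 0, "ty": 0, "tz": 0, "rx": 0, "ry": 0, "rz": -0.124}
    - {"tx": 0, "ty": 0, "tz": 0, "rx": 0, "ry": 0, "rz": -0.124}
    - {"tx": 0, "ty": 0, "tz": 0, "rx": 0, "ry": 0, "rz": -0.124}
    - {"tx": 0, "ty": 0, "tz": 0, "rx": 0, "ry": 0, "rz": -0.124}

```text
time_s: 2.38
tool_pos: [0.55, 0.0, 0.2655]
ee_rot: [0.0, 0.224, 0.974, 0.0]
contact_force: [-0.9, 0.0, 1.1]
grip_width: 0.0516
```

Call:
send_rows:
  series:
    - {"tx": 0, "ty": 0, "tz": 0, "rx": 0, "ry": 0, "rz": -0.124}
    - {"tx": 0, "ty": 0, "tz": 0, "rx": 0, "ry": 0, "rz": -0.03}
    - {"tx": 0, "ty": 0, "tz": 0, "rx": 0, "ry": 0, "rz": 0}
    - {"tx": 0, "ty": 0, "tz": 0, "rx": 0, "ry": 0, "rz": 0}

```text
time_s: 2.72
tool_pos: [0.55, 0.0, 0.2655]
ee_rot: [0.0, 0.152, 0.988, 0.0]
contact_force: [-0.2, -0.2, 0.2]
grip_width: 0.0516
```

Run:
```python
from h import *
from scipy.spatial.transform import Rotation as R
w=shot('wrist','w2.png'); W=pts(w)
np.savez('d1.npz',W=W,wi=w['img'],pose=w['pose'],mtx=w['mtx'],k1=w['k1'])
s=ctrl.read_state();print(s['time_s'],s['tool_pos'],s['ee_rot'],s['grip_width'],s['contact_force'])
q=s['ee_rot'];print(R.from_quat(q[[1,2,3,0]]).as_matrix().round(3))
```

```text
2.7667 [5.50020685e-01 1.30653553e-05 2.65516483e-01] [5.90018094e-05 1.52272290e-01 9.88338579e-01 1.33335147e-05] 0.05180585995756395 [-0.21937057  0.46313755  0.30386093]
[[-0.954  0.301  0.   ]
 [ 0.301  0.954  0.   ]
 [-0.     0.    -1.   ]]
```

View pics/w2.png

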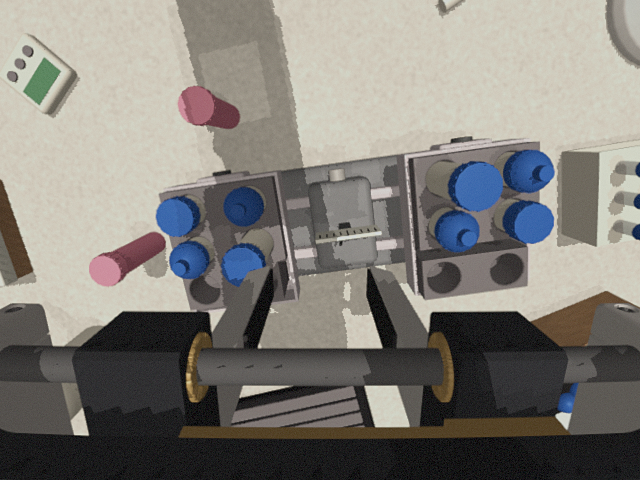

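The right bucket (left in this image) has a short tube at (178,216), the tall tube at (243,262) and samples at (243,205) and (189,258). The left bucket has its tall tube at (475,186), short at (527,221), and free bores at (438,275) and (507,268). The pink look-alikes stand on the bench. Next I fit the cap centres, the yaw and the free bores.

```bash
cat > fit.py <<'E'
import numpy as np, cv2
from scipy.optimize import least_squares
def circ(p,r=None):
    f=(lambda v:np.hypot(p[:,0]-v[0],p[:,1]-v[1])-v[2]) if r is None else (lambda v:np.hypot(p[:,0]-v[0],p[:,1]-v[1])-r)
    s=least_squares(f,[*p.mean(0)]+([.016] if r is None else []),loss='soft_l1',f_scale=.0005)
    return s.x,np.sqrt(np.mean(s.fun**2))
def bore(W,ztop,guess,r=.016):
    # top-down raster of points in the plane ztop, edge toward guess
    ok=np.isfinite(W[...,0])&(np.abs(W[...,2]-ztop)<.0025)
    # boundary pixels: plane pixels adjacent to non-plane pixels that are lower
    low=np.isfinite(W[...,0])&(W[...,2]<ztop-.004)
    k=np.ones((3,3),np.uint8)
    b=ok&(cv2.dilate(low.astype(np.uint8),k)>0)
    p=W[b][:,:2]; g=np.array(guess)
    for rad in (.0045,.003,.0025,.002):
        d=np.hypot(*(p-g).T); q=p[np.abs(d-r)<rad]
        if len(q)<8: return g,len(q),9
        x,e=circ(q,None); g=x[:2]
    return x,len(q),e
E
python3 - <<'E'
from h import *; from fit import *
d=np.load('d1.npz');W=d['W'];im=d['wi'].astype(int)
blue=(im[...,2]>im[...,0]+50)&(im[...,2]>100)
def cap(u,v,n):
    z0=np.nanpercentile(W[v-8:v+9,u-8:u+9,2],80)
    m=blue&(np.abs(W[...,2]-z0)<.002); 
    nl,l=cv2.connectedComponents(m.astype(np.uint8)); k=l[v,u]; mm=(l==k)
    p=W[mm]; 
    c,_=cv2.findContours(mm.astype(np.uint8),cv2.RETR_EXTERNAL,cv2.CHAIN_APPROX_NONE)
    cc=max(c,key=cv2.contourArea)[:,0]; e=W[cc[:,1],cc[:,0],:2]
    x,er=circ(e); print(n,z0.round(4),x.round(4),er.round(5),len(e)); return x[:2]
a=cap(475,186,'LT');b=cap(527,221,'LS');c=cap(178,216,'RS');t=cap(243,266,'RT')
base=np.arctan2(60,42)
for p,q in((a,b),(c,t)):
    v=q-p;print(np.hypot(*v),np.arctan2(v[1],v[0])-base)
v=(a+b)/2-(c+t)/2;print('mid vec',v,np.hypot(*v),np.arctan2(v[1],v[0])-np.pi/2)
for (u,v) in((438,275),(507,268),(205,290)):
    pass
L=W[285:292,420:425,2]; print('ztop L',np.nanmedian(W[255:258,470:500,2]),np.nanmedian(W[240:300,410:530,2]))
ztL=np.nanmedian(W[272:285,465:480,2]); ztR=np.nanmedian(W[225:235,205:215,2]);print(ztL,ztR)
for g in ((.629,.099),(.64,.159)): print(bore(W,ztL,g))
g=W[282:300,195:220];print(np.nanmedian(g.reshape(-1,3),0)); print(bore(W,ztR,(.592,-.072)))
E
```

```text
LT 0.2092 [0.5383 0.1178 0.0162] 0.00033 141
LS 0.1741 [0.5895 0.1699 0.0161] 0.00047 115
RS 0.1504 [ 0.499  -0.117   0.0162] 0.00038 110
RT 0.1856 [ 0.5491 -0.0655  0.0155] 0.00275 113
0.07301690118278557 -0.1661317384397335
0.07188232414779869 -0.15976620312671608
mid vec [0.0398778  0.23507032] 0.23842880311248665 -0.1680421909561296
ztop L 0.13854856965905613 0.13323724676104148
0.1386684162659455 0.1149620513075019
(array([0.6295736 , 0.09800567, 0.01618582]), 104, np.float64(0.00040446901723014203))
(array([0.63954212, 0.157014  , 0.01653511]), 96, np.float64(0.0006175473062617297))
[ 0.59025411 -0.14562104  0.09008099]
(array([ 0.58708935, -0.08946331]), 0, 9)
```

Yaw is ≈ -0.168 and tall_right is at ≈ (0.550, -0.065). The left free bores are at (0.6296, 0.0980) and (0.6395, 0.1570). I'll move above tall_right and check with a crop.

Call:
send_rows:
  series:
    - {"tx": 0, "ty": 0, "tz": 0, "rx": 0, "ry": 0, "rz": -0.069}
    - {"tx": 0, "ty": 0, "tz": 0, "rx": 0, "ry": 0, "rz": -0.068}
    - {"tx": -5.5, "ty": -32, "tz": 0, "rx": 0, "ry": 0, "rz": 0}
    - {"tx": -5.5, "ty": -32, "tz": 0, "rx": 0, "ry": 0, "rz": 0}
    - {"tx": 0, "ty": 0, "tz": 0, "rx": 0, "ry": 0, "rz": 0}

```text
time_s: 3.18
tool_pos: [0.55, -0.0694, 0.2651]
ee_rot: [-0.0, 0.087, 0.996, -0.001]
contact_force: [-0.2, 0.3, 0.4]
grip_width: 0.0516
```

Call:
send_rows:
  series:
    - {"tx": 0, "ty": 0, "tz": 0, "rx": 0, "ry": 0, "rz": 0}
    - {"tx": 0, "ty": 0, "tz": 0, "rx": 0, "ry": 0, "rz": 0}

```text
time_s: 3.35
tool_pos: [0.5502, -0.0647, 0.2655]
ee_rot: [-0.0, 0.084, 0.996, 0.0]
contact_force: [0.1, -0.3, -0.0]
grip_width: 0.0516
```

```bash
cat > look.py <<'E'
import sys
from h import *
from scipy.spatial.transform import Rotation as R
def look(fn):
    w=shot('wrist',fn); W=pts(w)
    np.savez('d1.npz',W=W,wi=w['img'],pose=w['pose'],mtx=w['mtx'],k1=w['k1'])
    s=ctrl.read_state();print(s['time_s'],s['tool_pos'].round(4),s['grip_width'].round(4),s['contact_force'].round(2))
    q=s['ee_rot'];M=R.from_quat(q[[1,2,3,0]]).as_matrix();print(M.round(3).tolist())
    return w,W,s,M
E
cat > cap.py <<'E'
from fit import *
def cap(W,im,u,v,n):
    im=im.astype(int); blue=(im[...,2]>im[...,0]+50)&(im[...,2]>100)
    z0=np.nanpercentile(W[v-8:v+9,u-8:u+9,2],80)
    m=blue&(np.abs(W[...,2]-z0)<.002)
    nl,l=cv2.connectedComponents(m.astype(np.uint8)); mm=(l==l[v,u])
    c,_=cv2.findContours(mm.astype(np.uint8),cv2.RETR_EXTERNAL,cv2.CHAIN_APPROX_NONE)
    cc=max(c,key=cv2.contourArea)[:,0]; e=W[cc[:,1],cc[:,0],:2]
    x,er=circ(e); print(n,z0.round(4),x.round(4),er.round(5),len(e)); return x[:2]
E
python3 - <<'E'
from look import *; from cap import *
w,W,s,M=look('w3.png')
E
```

```text
Traceback (most recent call last):
  File "look.py", line 7, in look
    s=ctrl.read_state();print(s['time_s'],s['tool_pos'].round(4),s['grip_width'].round(4),s['contact_force'].round(2))
                                                                 ^^^^^^^^^^^^^^^^^^^^^
AttributeError: 'float' object has no attribute 'round'
```

View pics/w3.png

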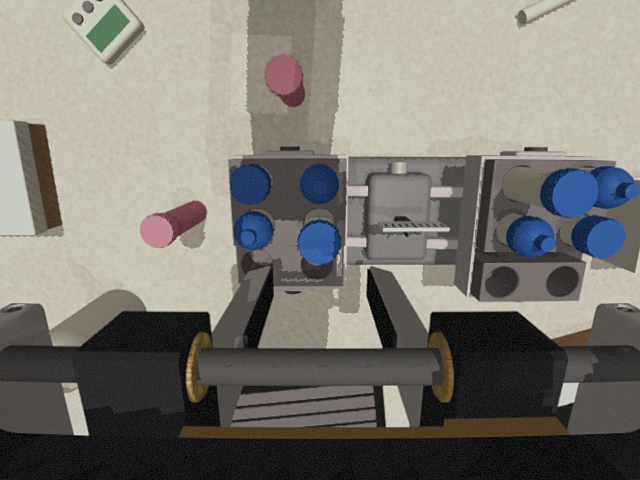

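The view is now square to the beam. tall_right's flat blue cap is at (320,243) between the jaws, with short_right at (250,184) and samples at (253,230) and (320,183). The pink look-alikes at (283,75) and (158,230) are on the bench. Next an enlarged crop and fits.

```bash
sed -i "s/s\['grip_width'\].round(4)/round(s['grip_width'],4)/" look.py
python3 - <<'E'
from look import *; from cap import *
w,W,s,M=look('w4.png')
cv2.imwrite('pics/c4.png',cv2.resize(w['img'][150:300,220:360,::-1],None,fx=4,fy=4))
cap(W,w['img'],320,243,'RT');cap(W,w['img'],250,184,'RS')
zt=np.nanmedian(W[262:275,535:540,2]);zr=np.nanmedian(W[200:215,283:288,2]);print(zt,zr)
for g in ((.6296,.098),(.6395,.157)): print(bore(W,zt,g))
E
```

```text
3.45 [ 0.5502 -0.064   0.2656] 0.0518 [-0.35 -1.57 -0.53]
[[-0.986, 0.166, 0.0], [0.166, 0.986, 0.0], [-0.0, 0.0, -1.0]]
RT 0.1854 [ 0.5498 -0.066   0.0159] 0.00109 122
RS 0.1504 [ 0.4978 -0.1167  0.0143] 0.00288 169
0.1386214497037006 0.1147853573818316
(array([0.62971362, 0.09778548, 0.01641216]), 102, np.float64(0.000538678913849075))
(array([0.63934601, 0.15648103, 0.01621818]), 87, np.float64(0.0005400271354005109))
```

View pics/c4.png

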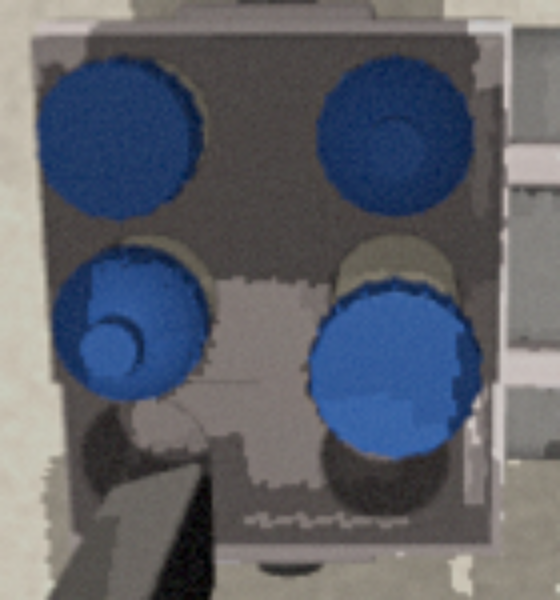

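The crop confirms a white tube with a flat blue cap at (320,243). Descending over it.

Call:
send_rows:
  series:
    - {"tx": 0, "ty": -1.5, "tz": 30, "rx": 0, "ry": 0, "rz": 0}
    - {"tx": 0, "ty": 0, "tz": 35, "rx": 0, "ry": 0, "rz": 0}
    - {"tx": 0, "ty": 0, "tz": 35, "rx": 0, "ry": 0, "rz": 0}
    - {"tx": 0, "ty": 0, "tz": 30, "rx": 0, "ry": 0, "rz": 0}
    - {"tx": 0, "ty": 0, "tz": 13, "rx": 0, "ry": 0, "rz": 0}

```text
time_s: 3.87
tool_pos: [0.5472, -0.0646, 0.1173]
ee_rot: [-0.004, 0.083, 0.997, 0.001]
contact_force: [-0.2, 0.5, -1.0]
grip_width: 0.0515
```

Call:
send_rows:
  series:
    - {"tx": 0, "ty": 0, "tz": 0, "rx": 0, "ry": 0, "rz": 0}
    - {"tx": 0, "ty": 0, "tz": 0, "rx": 0, "ry": 0, "rz": 0}

```text
time_s: 4.03
tool_pos: [0.5496, -0.0654, 0.1221]
ee_rot: [-0.001, 0.083, 0.997, 0.0]
contact_force: [0.6, 0.6, -0.0]
grip_width: 0.0515
```

Call:
send_rows:
  series:
    - {"tx": 0, "ty": 0, "tz": 0, "rx": 0, "ry": 0, "rz": 0}
    - {"tx": 0, "ty": 0, "tz": 0, "rx": 0, "ry": 0, "rz": 0}
    - {"tx": 0, "ty": 0, "tz": 0, "rx": 0, "ry": 0, "rz": 0}
    - {"tx": 0, "ty": 0, "tz": 0, "rx": 0, "ry": 0, "rz": 0}
    - {"tx": 0, "ty": 0, "tz": 0, "rx": 0, "ry": 0, "rz": 0}
  jaw: 1
  force: 10

```text
time_s: 4.45
tool_pos: [0.5505, -0.0664, 0.1236]
ee_rot: [0.001, 0.084, 0.996, -0.0]
contact_force: [1.3, 0.8, -0.2]
grip_width: 0.0336
```

Call:
send_rows:
  series:
    - {"tx": 0, "ty": 0, "tz": 0, "rx": 0, "ry": 0, "rz": 0}
    - {"tx": 0, "ty": 0, "tz": 0, "rx": 0, "ry": 0, "rz": 0}
    - {"tx": 0, "ty": 0, "tz": 0, "rx": 0, "ry": 0, "rz": 0}

```text
time_s: 4.7
tool_pos: [0.55, -0.0665, 0.1226]
ee_rot: [0.0, 0.084, 0.996, -0.0]
contact_force: [-0.1, 1.5, -0.0]
grip_width: 0.0338
```

Run:
```python
from look import *
w,W,s,M=look('w5.png'); shot('side','s5.png')
a=w['img'][:,:,::-1]
s=cv2.imread('pics/s5.png')[190:320,290:430]
cv2.imwrite('pics/c5.png',np.hstack([cv2.resize(a,(560,420)),cv2.resize(s,(240,420))]))
cv2.imwrite('pics/c5b.png',cv2.resize(s,None,fx=4,fy=4))
```

```text
4.75 [ 0.5499 -0.0665  0.1225] 0.0333 [0.31 0.97 1.03]
[[-0.986, 0.167, 0.0], [0.167, 0.986, -0.0], [-0.0, -0.0, -1.0]]
```

View pics/w5.png

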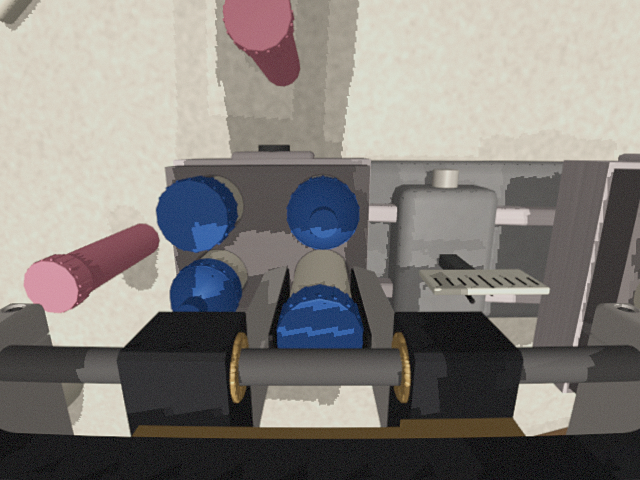

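View pics/c5b.png

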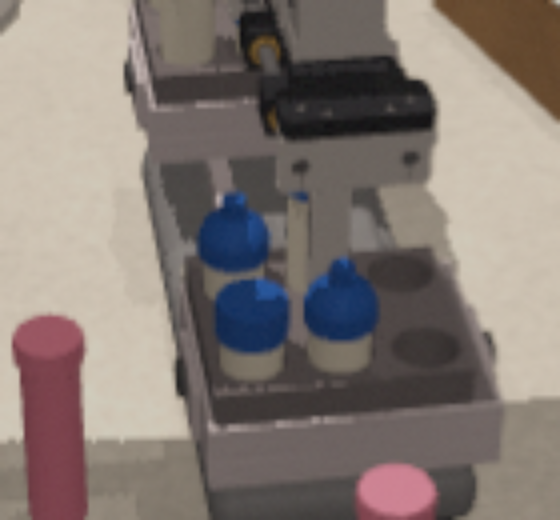

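The jaws stopped at 33.5 mm with a slight +y force, so the tube sits about 1.5 mm off-centre. I'll centre on it.

Call:
send_rows:
  series:
    - {"tx": 0, "ty": 0.8, "tz": 0, "rx": 0, "ry": 0, "rz": 0}
    - {"tx": 0, "ty": 0.7, "tz": 0, "rx": 0, "ry": 0, "rz": 0}
    - {"tx": 0, "ty": 0, "tz": 0, "rx": 0, "ry": 0, "rz": 0}
    - {"tx": 0, "ty": 0, "tz": 0, "rx": 0, "ry": 0, "rz": 0}
    - {"tx": 0, "ty": 0, "tz": 0, "rx": 0, "ry": 0, "rz": 0}

```text
time_s: 5.22
tool_pos: [0.5501, -0.065, 0.1225]
ee_rot: [-0.0, 0.084, 0.996, -0.0]
contact_force: [-0.6, -0.6, 0.2]
grip_width: 0.0339
```

Call:
send_rows:
  series:
    - {"tx": 0, "ty": 0, "tz": 0, "rx": 0, "ry": 0, "rz": 0}
    - {"tx": 0, "ty": 0, "tz": 0, "rx": 0, "ry": 0, "rz": 0}
    - {"tx": 0, "ty": 0, "tz": 0, "rx": 0, "ry": 0, "rz": 0}
  jaw: 1
  force: 20

```text
time_s: 5.47
tool_pos: [0.5502, -0.065, 0.1225]
ee_rot: [0.0, 0.084, 0.996, -0.0]
contact_force: [-0.1, -0.6, -0.2]
grip_width: 0.0337
```

Run:
```python
from look import *
w,W,s,M=look('w6.png')
print(s['moment'])
cv2.imwrite('pics/c6.png',cv2.resize(w['img'][230:370,230:410,::-1],None,fx=4,fy=4))
```

```text
5.5167 [ 0.5502 -0.065   0.1225] 0.0337 [-1.16 -0.96  0.13]
[[-0.986, 0.167, 0.0], [0.167, 0.986, -0.0], [-0.0, -0.0, -1.0]]
[-0.04594858 -0.10850252 -0.00822531]
```

View pics/c6.png

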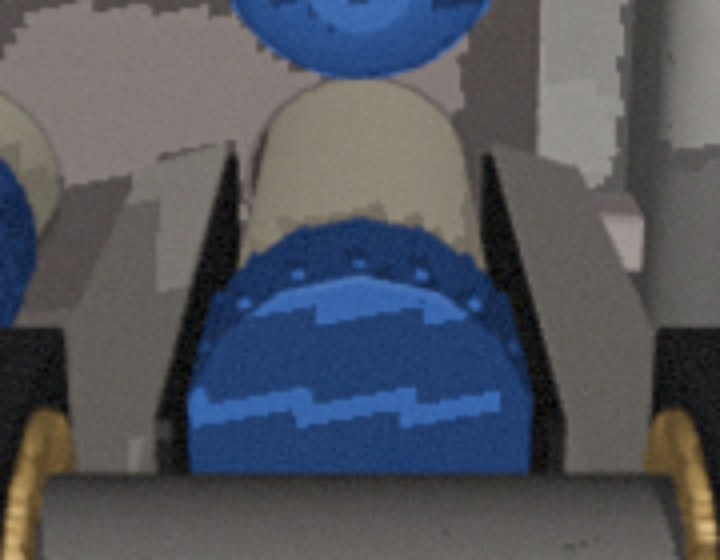

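The jaws look to be bearing on the 34 mm cap sides. I'll lift slowly and check that the tube follows.

Call:
send_rows:
  series:
    - {"tx": 0, "ty": 0, "tz": -6, "rx": 0, "ry": 0, "rz": 0}
    - {"tx": 0, "ty": 0, "tz": -8, "rx": 0, "ry": 0, "rz": 0}
    - {"tx": 0, "ty": 0, "tz": -8, "rx": 0, "ry": 0, "rz": 0}
    - {"tx": 0, "ty": 0, "tz": 0, "rx": 0, "ry": 0, "rz": 0}
    - {"tx": 0, "ty": 0, "tz": 0, "rx": 0, "ry": 0, "rz": 0}

```text
time_s: 5.93
tool_pos: [0.5508, -0.0653, 0.146]
ee_rot: [0.001, 0.084, 0.996, -0.0]
contact_force: [-0.2, -1.5, -1.1]
grip_width: 0.0332
```

Run:
```python
from look import *
w,W,s,M=look('w7.png')
a=shot('side','s7.png')['img']
cv2.imwrite('pics/c7.png',np.hstack([cv2.resize(w['img'][160:370,180:410,::-1],(438,400)),cv2.resize(a[200:320,310:420,::-1],(366,400))])[:, :800])
```

```text
5.9833 [ 0.5505 -0.0652  0.1452] 0.034 [ 0.25 -1.61 -0.23]
[[-0.986, 0.167, 0.001], [0.167, 0.986, -0.001], [-0.001, -0.0, -1.0]]
```

View pics/c7.png

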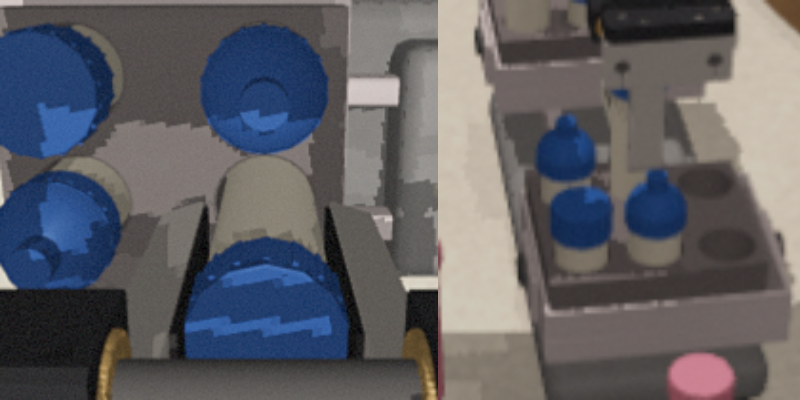

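The tube came up with the gripper, held by its cap and upright. I'll lift it clear and carry it round to above the left free bore at y −30.

Call:
send_rows:
  series:
    - {"tx": 0, "ty": 0, "tz": -20, "rx": 0, "ry": 0, "rz": 0}
    - {"tx": 0, "ty": 0, "tz": -28, "rx": 0, "ry": 0, "rz": 0}
    - {"tx": 0, "ty": 0, "tz": -28, "rx": 0, "ry": 0, "rz": 0}
    - {"tx": 0, "ty": 0, "tz": -24, "rx": 0, "ry": 0, "rz": 0}
    - {"tx": -10, "ty": 5, "tz": -5, "rx": 0, "ry": 0, "rz": 0}

```text
time_s: 6.45
tool_pos: [0.5616, -0.0618, 0.2552]
ee_rot: [0.004, 0.084, 0.996, -0.0]
contact_force: [0.3, -0.3, -0.4]
grip_width: 0.0333
```

Call:
send_rows:
  series:
    - {"tx": -20, "ty": 12, "tz": 0, "rx": 0, "ry": 0, "rz": 0}
    - {"tx": -20, "ty": 22, "tz": 0, "rx": 0, "ry": 0, "rz": 0}
    - {"tx": -1, "ty": 30, "tz": 0, "rx": 0, "ry": 0, "rz": 0}
    - {"tx": 0, "ty": 30, "tz": 0, "rx": 0, "ry": 0, "rz": 0}
    - {"tx": 0, "ty": 30, "tz": 0, "rx": 0, "ry": 0, "rz": 0}

```text
time_s: 6.87
tool_pos: [0.6221, 0.0553, 0.2483]
ee_rot: [-0.001, 0.084, 0.996, 0.0]
contact_force: [1.1, -0.8, 0.2]
grip_width: 0.0338
```

Call:
send_rows:
  series:
    - {"tx": 0, "ty": 25, "tz": 0, "rx": 0, "ry": 0, "rz": 0}
    - {"tx": 0, "ty": 15, "tz": 0, "rx": 0, "ry": 0, "rz": 0}
    - {"tx": 0, "ty": 5, "tz": 0, "rx": 0, "ry": 0, "rz": 0}
    - {"tx": 0, "ty": 0, "tz": 0, "rx": 0, "ry": 0, "rz": 0}
    - {"tx": 0, "ty": 0, "tz": 0, "rx": 0, "ry": 0, "rz": 0}

```text
time_s: 7.28
tool_pos: [0.6294, 0.0973, 0.2493]
ee_rot: [-0.0, 0.084, 0.996, -0.0]
contact_force: [-0.1, -0.6, -0.8]
grip_width: 0.0335
```

Run:
```python
from look import *
w,W,s,M=look('w8.png')
shot('scene','c8.png'); shot('side','s8.png')
```

```text
7.3333 [0.6294 0.0968 0.2494] 0.0335 [ 0.26 -0.14 -0.08]
[[-0.986, 0.168, -0.0], [0.168, 0.986, -0.001], [0.0, -0.001, -1.0]]
```

View pics/w8.png

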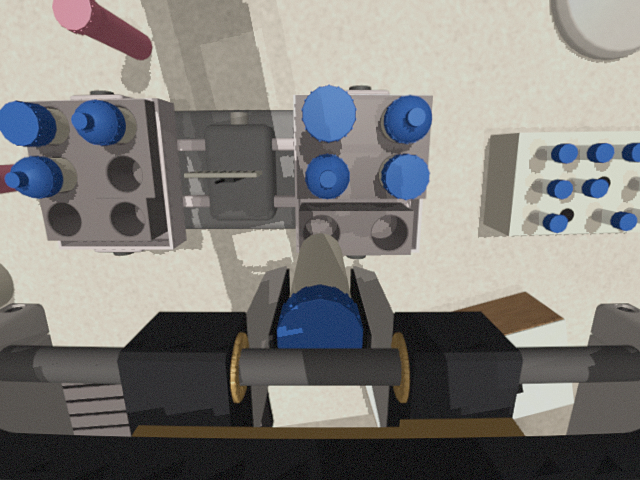

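View pics/c8.png

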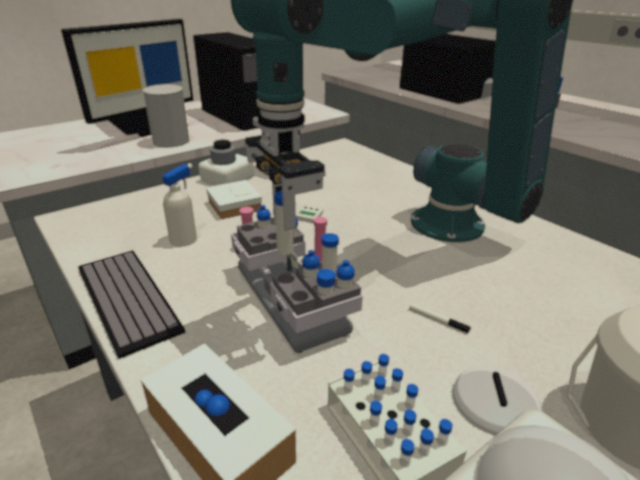

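The tube hangs upright in the jaws above the free insert; B− shows behind it at (322,230) and B+ at (390,231). I'll measure the tube's axis and the bores with the same camera.

```bash
cat > tube.py <<'E'
from fit import *
def tube(W,s,M,zlo,zhi,bins=6):
    # points near tool axis on body, visible side; vertical cylinder r=.015
    t=s['tool_pos']; P=W.reshape(-1,3);P=P[np.isfinite(P[:,0])]
    m=(np.hypot(P[:,0]-t[0],P[:,1]-t[1])<.022)&(P[:,2]>zlo)&(P[:,2]<zhi)
    P=P[m]; out=[]
    for a,b in zip(np.linspace(zlo,zhi,bins+1)[:-1],np.linspace(zlo,zhi,bins+1)[1:]):
        q=P[(P[:,2]>=a)&(P[:,2]<b)]
        # keep points on camera side within pads: |ty|<14mm
        l=(q-t)@M; k=np.abs(l[:,1])<.0145
        q=q[k]
        if len(q)<30: continue
        x,e=circ(q[:,:2],.015); lx=(np.array([*x[:2],t[2]])-t)@M
        out.append((round((a+b)/2,3),len(q),(lx[:2]*1000).round(2),round(e*1000,2)))
    return out
E
python3 - <<'E'
from look import *; from tube import *
d=np.load('d1.npz');W=d['W'];s=ctrl.read_state();q=s['ee_rot'];M=R.from_quat(q[[1,2,3,0]]).as_matrix()
for r in tube(W,s,M,.195,.30,8): print(r)
zt=np.nanmedian(W[205:212,345:365,2]);print('ztop?',zt, np.nanmedian(W[222:240,350:365,2]))
zt=np.nanmedian(W[222:240,350:365,2])
t=s['tool_pos']
for g in ((.6296,.098),(.6395,.157)):
    x,n,e=bore(W,zt,g); print(x,n,e,'tool mm',((np.array([x[0],x[1],t[2]])-t)@M*1000).round(2))
zr=np.nanmedian(W[170:200,88:100,2]);print('R top',zr)
E
```

```text
(np.float64(0.202), 173, array([0.06, 0.95]), np.float64(0.18))
(np.float64(0.215), 206, array([0.16, 0.86]), np.float64(0.18))
(np.float64(0.228), 247, array([0.2 , 0.87]), np.float64(0.19))
(np.float64(0.241), 298, array([0.28, 0.82]), np.float64(0.21))
(np.float64(0.254), 365, array([0.35, 0.81]), np.float64(0.21))
(np.float64(0.267), 449, array([0.4 , 0.73]), np.float64(0.21))
(np.float64(0.28), 555, array([0.46, 0.72]), np.float64(0.22))
(np.float64(0.293), 383, array([2.51, 0.39]), np.float64(1.12))
ztop? 0.11992363515669818 0.13264836685773593
[0.62980415 0.09859614 0.01633667] 92 0.00037829654161274746 tool mm [ 0.03  2.03 -0.  ]
[0.63963003 0.15766625 0.01634451] 122 0.00035204264355036865 tool mm [ 3.300e-01  6.191e+01 -2.000e-02]
R top 0.12092501554585894
```

Camera-relative, the bore is about (0–0.3, +1.0) mm from the tube's axis in the tool frame. I'll correct, lower to just above the insert and re-measure.

Call:
send_rows:
  series:
    - {"tx": 0.2, "ty": 1, "tz": 18, "rx": 0, "ry": 0, "rz": 0}
    - {"tx": 0, "ty": 0, "tz": 20, "rx": 0, "ry": 0, "rz": 0}
    - {"tx": 0, "ty": 0, "tz": 14, "rx": 0, "ry": 0, "rz": 0}
    - {"tx": 0, "ty": 0, "tz": 5, "rx": 0, "ry": 0, "rz": 0}
    - {"tx": 0, "ty": 0, "tz": 0, "rx": 0, "ry": 0, "rz": 0}

```text
time_s: 7.85
tool_pos: [0.6286, 0.098, 0.1906]
ee_rot: [-0.002, 0.084, 0.996, -0.0]
contact_force: [0.2, 0.2, -0.3]
grip_width: 0.0336
```

Call:
send_rows:
  series:
    - {"tx": 0, "ty": 0, "tz": 0, "rx": 0, "ry": 0, "rz": 0}
    - {"tx": 0, "ty": 0, "tz": 0, "rx": 0, "ry": 0, "rz": 0}
    - {"tx": 0, "ty": 0, "tz": 0, "rx": 0, "ry": 0, "rz": 0}

```text
time_s: 8.1
tool_pos: [0.6302, 0.099, 0.1943]
ee_rot: [0.001, 0.084, 0.996, 0.0]
contact_force: [0.2, -0.1, -0.6]
grip_width: 0.0334
```

Run:
```python
from look import *; from tube import *
w,W,s,M=look('w9.png')
for r in tube(W,s,M,s['tool_pos'][2]-.05,s['tool_pos'][2]+.03,6): print(r)
t=s['tool_pos']; B=np.array([.6396,.1577,t[2]])
P=W.reshape(-1,3);k=(np.hypot(P[:,0]-.635,P[:,1]-.128)<.006);zt=np.nanmedian(P[k,2]);print('zt',zt)
for g in ((.6297,.0985),(.6395,.157)):
    x,n,e=bore(W,zt,g); print(x,n,e,'tool mm',((np.array([x[0],x[1],t[2]])-t)@M*1000).round(2))
cv2.imwrite('pics/c9.png',cv2.resize(w['img'][120:370,220:470,::-1],None,fx=2.4,fy=2.4))
```

```text
8.15 [0.6301 0.0991 0.1941] 0.0335 [-0.37 -0.01 -0.65]
[[-0.986, 0.167, 0.003], [0.167, 0.986, 0.0], [-0.003, 0.001, -1.0]]
(np.float64(0.151), 186, array([-0.4 ,  0.19]), np.float64(0.19))
(np.float64(0.164), 227, array([-0.28,  0.15]), np.float64(0.19))
(np.float64(0.177), 277, array([27.14,  0.58]), np.float64(4.45))
(np.float64(0.191), 323, array([-0.06,  0.05]), np.float64(0.19))
(np.float64(0.204), 411, array([ 0.07, -0.02]), np.float64(0.2))
(np.float64(0.217), 515, array([ 0.17, -0.07]), np.float64(0.22))
zt 0.1325672234861917
[0.62986933 0.09862352 0.01629608] 90 0.0003296743235888917 tool mm [ 0.18 -0.46 -0.  ]
[0.63976989 0.15769253 0.01629941] 142 0.0003339223993800384 tool mm [2.900e-01 5.943e+01 4.000e-02]
```

View pics/c9.png

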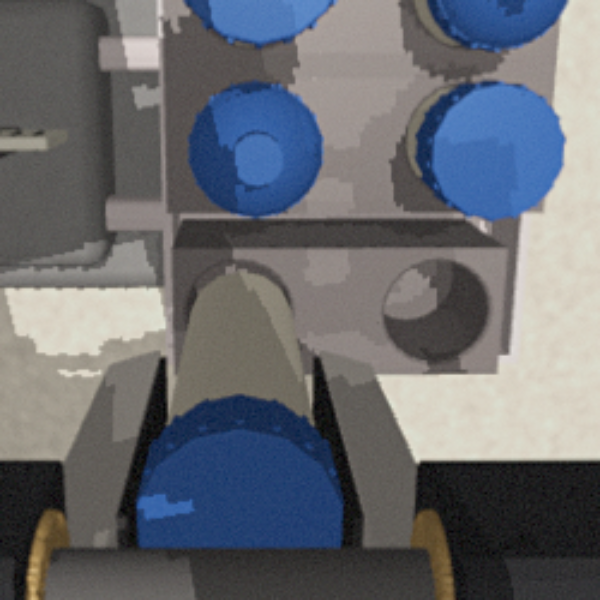

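Tube bottom relative to the bore is off by about (+0.6, −0.65) mm. I'll correct, let it settle and re-check.

Call:
send_rows:
  series:
    - {"tx": 0.5, "ty": -0.6, "tz": 0, "rx": 0, "ry": 0, "rz": 0}
    - {"tx": 0, "ty": 0, "tz": 0, "rx": 0, "ry": 0, "rz": 0}
    - {"tx": 0, "ty": 0, "tz": 0, "rx": 0, "ry": 0, "rz": 0}
    - {"tx": 0, "ty": 0, "tz": 0, "rx": 0, "ry": 0, "rz": 0}
    - {"tx": 0, "ty": 0, "tz": 0, "rx": 0, "ry": 0, "rz": 0}

```text
time_s: 8.57
tool_pos: [0.6289, 0.0987, 0.1925]
ee_rot: [0.0, 0.084, 0.996, -0.0]
contact_force: [0.3, 0.4, -0.3]
grip_width: 0.0336
```

```bash
cat > chk.py <<'E'
from look import *; from tube import *
w,W,s,M=look('w_last.png')
t=s['tool_pos']
for r in tube(W,s,M,t[2]-.05,t[2]+.03,6): print(r)
P=W.reshape(-1,3);k=(np.hypot(P[:,0]-.635,P[:,1]-.128)<.006);zt=np.nanmedian(P[k,2]);print('zt',zt)
for g in ((.6297,.0985),(.6395,.157)):
    x,n,e=bore(W,zt,g); print(np.round(x,4),n,round(e,5),'tool mm',((np.array([x[0],x[1],t[2]])-t)@M*1000).round(2))
E
python3 chk.py
```

```text
8.6167 [0.6289 0.0987 0.1925] 0.0336 [ 0.44  1.86 -1.22]
[[-0.986, 0.167, 0.0], [0.167, 0.986, -0.0], [-0.0, -0.0, -1.0]]
(np.float64(0.149), 197, array([-0.14,  0.22]), np.float64(0.18))
(np.float64(0.162), 226, array([-0.07,  0.17]), np.float64(0.18))
(np.float64(0.176), 273, array([-0.02,  0.14]), np.float64(0.19))
(np.float64(0.189), 328, array([0.07, 0.1 ]), np.float64(0.21))
(np.float64(0.202), 405, array([0.14, 0.07]), np.float64(0.22))
(np.float64(0.216), 521, array([0.21, 0.01]), np.float64(0.22))
zt 0.13272968143107344
[0.6298 0.0986 0.0163] 88 0.00033 tool mm [-0.91  0.09  0.  ]
[0.6397 0.1577 0.0163] 131 0.00035 tool mm [-0.86 59.97 -0.  ]
```

Call:
send_rows:
  series:
    - {"tx": -0.7, "ty": -0.2, "tz": 0, "rx": 0, "ry": 0, "rz": 0}
    - {"tx": 0, "ty": 0, "tz": 2, "rx": 0, "ry": 0, "rz": 0}
    - {"tx": 0, "ty": 0, "tz": 2, "rx": 0, "ry": 0, "rz": 0}
    - {"tx": 0, "ty": 0, "tz": 0, "rx": 0, "ry": 0, "rz": 0}
    - {"tx": 0, "ty": 0, "tz": 0, "rx": 0, "ry": 0, "rz": 0}

```text
time_s: 9.03
tool_pos: [0.6294, 0.0983, 0.1881]
ee_rot: [-0.0, 0.084, 0.996, -0.0]
contact_force: [-0.1, 1.0, -0.7]
grip_width: 0.0334
```

```bash
python3 chk.py
```

```text
9.0833 [0.6295 0.0983 0.1883] 0.0336 [ 0.1   0.85 -0.3 ]
[[-0.986, 0.167, -0.0], [0.167, 0.986, -0.0], [0.0, -0.0, -1.0]]
(np.float64(0.145), 194, array([-0.01,  0.19]), np.float64(0.19))
(np.float64(0.158), 232, array([0.05, 0.17]), np.float64(0.19))
(np.float64(0.172), 267, array([0.11, 0.13]), np.float64(0.19))
(np.float64(0.185), 330, array([0.18, 0.1 ]), np.float64(0.2))
(np.float64(0.198), 413, array([0.24, 0.02]), np.float64(0.21))
(np.float64(0.212), 517, array([0.27, 0.  ]), np.float64(0.22))
zt 0.13258356946458727
[0.63   0.0986 0.0163] 103 0.00049 tool mm [-0.48  0.42 -0.  ]
[0.6397 0.1577 0.0163] 135 0.00033 tool mm [-1.400e-01  6.028e+01 -1.000e-02]
```

Within about 0.3 mm now. Lowering gently into the bore.

Call:
send_rows:
  series:
    - {"tx": -0.2, "ty": 0.1, "tz": 2, "rx": 0, "ry": 0, "rz": 0}
    - {"tx": 0, "ty": 0, "tz": 2, "rx": 0, "ry": 0, "rz": 0}
    - {"tx": 0, "ty": 0, "tz": 2, "rx": 0, "ry": 0, "rz": 0}
    - {"tx": 0, "ty": 0, "tz": 2, "rx": 0, "ry": 0, "rz": 0}
    - {"tx": 0, "ty": 0, "tz": 2, "rx": 0, "ry": 0, "rz": 0}

```text
time_s: 9.5
tool_pos: [0.6297, 0.0983, 0.1782]
ee_rot: [-0.0, 0.084, 0.996, -0.0]
contact_force: [0.7, -0.1, -0.2]
grip_width: 0.0336
```

```bash
python3 chk.py
```

```text
9.55 [0.6295 0.0983 0.1776] 0.0332 [-0.64  0.35 -0.25]
[[-0.986, 0.167, -0.001], [0.167, 0.986, -0.0], [0.001, -0.0, -1.0]]
(np.float64(0.134), 613, array([2.91, 0.14]), np.float64(2.23))
(np.float64(0.148), 224, array([-0.28,  0.27]), np.float64(0.19))
(np.float64(0.161), 266, array([-0.22,  0.19]), np.float64(0.2))
(np.float64(0.174), 331, array([-0.14,  0.17]), np.float64(0.2))
(np.float64(0.188), 409, array([-0.09,  0.13]), np.float64(0.2))
(np.float64(0.201), 502, array([-0.03,  0.06]), np.float64(0.2))
zt 0.13268920875551304
[0.6306 0.0985 0.0163] 97 0.00064 tool mm [-1.06  0.37 -0.  ]
[0.6397 0.1577 0.0163] 137 0.0003 tool mm [-1.80e-01  6.02e+01 -2.00e-02]
```

The underside is about 7 mm below the insert top and the pan hasn't dipped, so the tube is entering the bore. Continuing down.

Call:
send_rows:
  series:
    - {"tx": -0.1, "ty": 0, "tz": 3, "rx": 0, "ry": 0, "rz": 0}
    - {"tx": 0, "ty": 0, "tz": 4, "rx": 0, "ry": 0, "rz": 0}
    - {"tx": 0, "ty": 0, "tz": 4, "rx": 0, "ry": 0, "rz": 0}
    - {"tx": 0, "ty": 0, "tz": 4, "rx": 0, "ry": 0, "rz": 0}
    - {"tx": 0, "ty": 0, "tz": 3, "rx": 0, "ry": 0, "rz": 0}

```text
time_s: 9.97
tool_pos: [0.6296, 0.0983, 0.1596]
ee_rot: [-0.0, 0.084, 0.996, -0.0]
contact_force: [-0.2, -0.4, 0.0]
grip_width: 0.0335
```

```bash
python3 chk.py
```

```text
10.0167 [0.6293 0.0983 0.159 ] 0.0335 [-0.94  0.54 -0.8 ]
[[-0.986, 0.167, -0.002], [0.167, 0.986, -0.0], [0.002, -0.0, -1.0]]
(np.float64(0.116), 151, array([5.13, 0.25]), np.float64(1.16))
(np.float64(0.129), 695, array([3.76, 0.15]), np.float64(2.12))
(np.float64(0.142), 267, array([-0.29,  0.21]), np.float64(0.19))
(np.float64(0.156), 318, array([-0.21,  0.17]), np.float64(0.2))
(np.float64(0.169), 406, array([-0.17,  0.12]), np.float64(0.2))
(np.float64(0.182), 508, array([-0.12,  0.07]), np.float64(0.21))
zt 0.13260095336128855
[0.6305 0.0985 0.0162] 85 0.00062 tool mm [-1.12  0.4  -0.  ]
[0.6397 0.1577 0.0162] 137 0.00031 tool mm [-3.600e-01  6.027e+01 -3.000e-02]
```

Call:
send_rows:
  series:
    - {"tx": 0, "ty": 0, "tz": 4, "rx": 0, "ry": 0, "rz": 0}
    - {"tx": 0, "ty": 0, "tz": 4, "rx": 0, "ry": 0, "rz": 0}
    - {"tx": 0, "ty": 0, "tz": 4, "rx": 0, "ry": 0, "rz": 0}
    - {"tx": 0, "ty": 0, "tz": 4, "rx": 0, "ry": 0, "rz": 0}
    - {"tx": 0, "ty": 0, "tz": 4, "rx": 0, "ry": 0, "rz": 0}

```text
time_s: 10.43
tool_pos: [0.63, 0.0983, 0.1403]
ee_rot: [0.0, 0.084, 0.996, 0.0]
contact_force: [0.5, -0.3, -0.5]
grip_width: 0.0334
```

Call:
send_rows:
  series:
    - {"tx": 0, "ty": 0, "tz": 1, "rx": 0, "ry": 0, "rz": 0}
    - {"tx": 0, "ty": 0, "tz": 1, "rx": 0, "ry": 0, "rz": 0}
    - {"tx": 0, "ty": 0, "tz": 0, "rx": 0, "ry": 0, "rz": 0}
    - {"tx": 0, "ty": 0, "tz": 0, "rx": 0, "ry": 0, "rz": 0}

```text
time_s: 10.77
tool_pos: [0.6299, 0.0983, 0.1386]
ee_rot: [0.0, 0.084, 0.996, -0.0]
contact_force: [0.3, 0.6, 0.1]
grip_width: 0.0337
```

```bash
python3 chk.py
python3 - <<'E'
from h import *
a=shot('side');cv2.imwrite('pics/s10.png',cv2.resize(a['img'][120:320,280:450,::-1],None,fx=3,fy=3))
b=shot('scene');cv2.imwrite('pics/sc10.png',cv2.resize(b['img'][190:370,210:390,::-1],None,fx=3,fy=3))
E
```

```text
10.8167 [0.63   0.0983 0.1387] 0.0336 [-0.39 -0.05  0.36]
[[-0.986, 0.167, 0.0], [0.167, 0.986, -0.0], [-0.0, -0.0, -1.0]]
(np.float64(0.095), 93, array([34.12, -0.77]), np.float64(0.88))
(np.float64(0.109), 164, array([5.61, 0.04]), np.float64(0.91))
(np.float64(0.122), 527, array([4.76, 0.14]), np.float64(2.03))
(np.float64(0.135), 587, array([1.01, 0.14]), np.float64(2.32))
(np.float64(0.149), 409, array([0.32, 0.06]), np.float64(0.21))
(np.float64(0.162), 517, array([0.34, 0.02]), np.float64(0.22))
zt 0.1287439982184804
[0.6304 0.0987 0.0161] 78 0.00062 tool mm [-0.34  0.46  0.  ]
[0.6397 0.1576 0.0161] 150 0.00035 tool mm [ 0.35 60.11 -0.  ]
```

View pics/sc10.png

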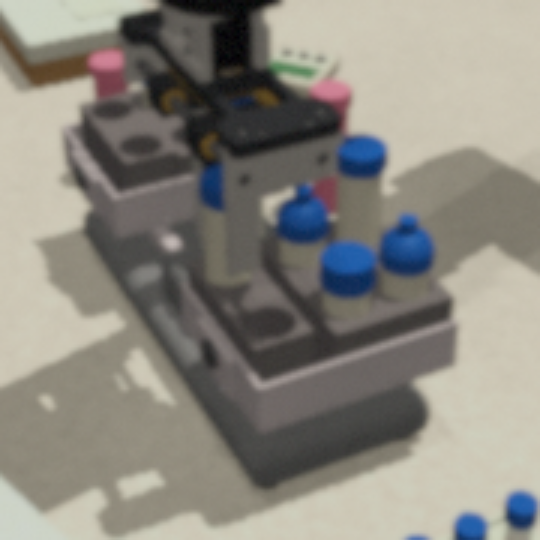

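View pics/w_last.png

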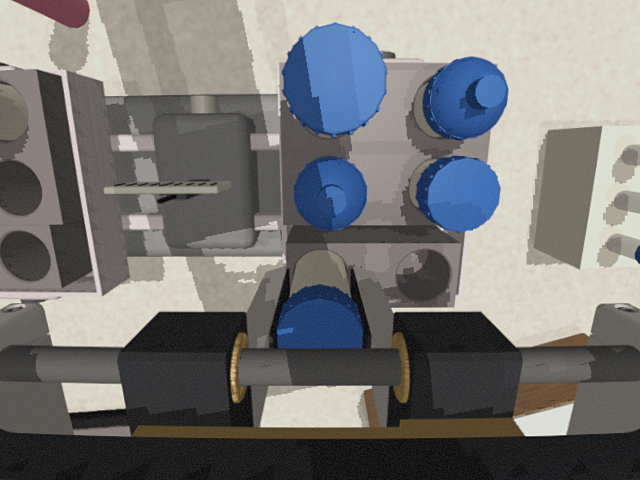

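The pan has dipped 4 mm and the tube is about 42–45 mm deep, so it is at or near the floor. I'll let go and see how it settles.

Call:
send_rows:
  series:
    - {"tx": 0, "ty": 0, "tz": 0, "rx": 0, "ry": 0, "rz": 0}
    - {"tx": 0, "ty": 0, "tz": 0, "rx": 0, "ry": 0, "rz": 0}
    - {"tx": 0, "ty": 0, "tz": 0, "rx": 0, "ry": 0, "rz": 0}
    - {"tx": 0, "ty": 0, "tz": 0, "rx": 0, "ry": 0, "rz": 0}
    - {"tx": 0, "ty": 0, "tz": 0, "rx": 0, "ry": 0, "rz": 0}
  jaw: -0.1

```text
time_s: 11.33
tool_pos: [0.6299, 0.0984, 0.1386]
ee_rot: [0.0, 0.084, 0.996, 0.0]
contact_force: [-0.1, 0.2, 0.4]
grip_width: 0.0516
```

Call:
send_rows:
  series:
    - {"tx": 0, "ty": 0, "tz": -10, "rx": 0, "ry": 0, "rz": 0}
    - {"tx": 0, "ty": 0, "tz": -20, "rx": 0, "ry": 0, "rz": 0}
    - {"tx": 0, "ty": 0, "tz": -35, "rx": 0, "ry": 0, "rz": 0}
    - {"tx": 0, "ty": 0, "tz": -35, "rx": 0, "ry": 0, "rz": 0}
    - {"tx": 0, "ty": 0, "tz": -25, "rx": 0, "ry": 0, "rz": 0}

```text
time_s: 11.75
tool_pos: [0.6303, 0.0984, 0.268]
ee_rot: [0.002, 0.084, 0.996, 0.0]
contact_force: [0.1, 0.4, -0.3]
grip_width: 0.0513
```

Call:
send_rows:
  series:
    - {"tx": -5, "ty": -20, "tz": -10, "rx": 0, "ry": 0, "rz": 0}
    - {"tx": 0, "ty": -20, "tz": 0, "rx": 0, "ry": 0, "rz": 0}
    - {"tx": 0, "ty": -20, "tz": 0, "rx": 0, "ry": 0, "rz": 0}
    - {"tx": 0, "ty": 0, "tz": 0, "rx": 0, "ry": 0, "rz": 0}
    - {"tx": 0, "ty": 0, "tz": 0, "rx": 0, "ry": 0, "rz": 0}

```text
time_s: 12.17
tool_pos: [0.6248, 0.0377, 0.2744]
ee_rot: [0.001, 0.085, 0.996, 0.0]
contact_force: [-0.3, -0.0, 1.0]
grip_width: 0.0517
```

Call:
send_rows:
  series:
    - {"tx": 0, "ty": 0, "tz": 0, "rx": 0, "ry": 0, "rz": 0}
    - {"tx": 0, "ty": 0, "tz": 0, "rx": 0, "ry": 0, "rz": 0}
    - {"tx": 0, "ty": 0, "tz": 0, "rx": 0, "ry": 0, "rz": 0}
    - {"tx": 0, "ty": 0, "tz": 0, "rx": 0, "ry": 0, "rz": 0}
    - {"tx": 0, "ty": 0, "tz": 0, "rx": 0, "ry": 0, "rz": 0}

```text
time_s: 12.58
tool_pos: [0.6248, 0.039, 0.2734]
ee_rot: [-0.0, 0.083, 0.997, 0.0]
contact_force: [0.6, 0.1, 0.0]
grip_width: 0.0515
```

Run:
```python
from look import *
w,W,s,M=look('w11.png')
shot('scene','c11.png'); shot('side','s11.png')
```

```text
12.6333 [0.6248 0.0388 0.2734] 0.0515 [-0.01  0.42 -0.88]
[[-0.986, 0.166, -0.0], [0.166, 0.986, 0.0], [0.0, 0.0, -1.0]]
```

View pics/w11.png

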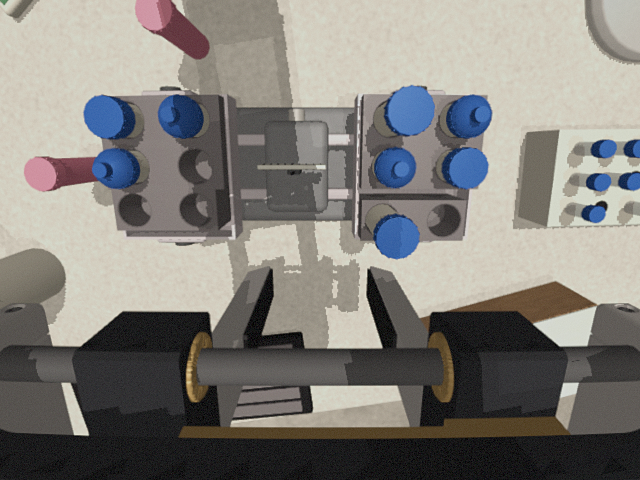

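tall_right is released and stands at (397,237) in the left free insert, and the pointer looks near centre at (292,168). After a short settle I'll measure the heights.

Call:
send_rows:
  series:
    - {"tx": 0, "ty": 0, "tz": 0, "rx": 0, "ry": 0, "rz": 0}
    - {"tx": 0, "ty": 0, "tz": 0, "rx": 0, "ry": 0, "rz": 0}
    - {"tx": 0, "ty": 0, "tz": 0, "rx": 0, "ry": 0, "rz": 0}
    - {"tx": 0, "ty": 0, "tz": 0, "rx": 0, "ry": 0, "rz": 0}
    - {"tx": 0, "ty": 0, "tz": 0, "rx": 0, "ry": 0, "rz": 0}

```text
time_s: 13.15
tool_pos: [0.6248, 0.0383, 0.2735]
ee_rot: [0.0, 0.084, 0.996, -0.0]
contact_force: [0.2, -0.5, 0.3]
grip_width: 0.0518
```

Run:
```python
from look import *; from cap import *
for i in range(2):
    w,W,s,M=look('w12_%d.png'%i)
    f=lambda a,b,c,d:np.nanmedian(W[a:b,c:d,2]).round(4)
    print('L fixed',f(140,145,415,440),'L free',f(205,225,412,420),'R',f(130,150,140,160),f(180,188,150,165))
im=w['img']
for u,v,n in((409,110,'LT'),(465,168,'LS'),(109,117,'RS'),(398,237,'moved tall')): cap(W,im,u,v,n)
cv2.imwrite('pics/c12.png',np.hstack([cv2.resize(im[85:265,340:500,::-1],(480,540)),cv2.resize(im[110:220,250:340,::-1],(320,391)) if 0 else cv2.resize(im[110:220,255:335,::-1],(320,540))]))
```

```text
13.2 [0.6248 0.0383 0.2735] 0.0521 [ 0.23  0.04 -0.19]
[[-0.986, 0.167, 0.0], [0.167, 0.986, -0.0], [-0.0, -0.0, -1.0]]
L fixed 0.1267 L free 0.1267 R 0.127 0.1271
13.25 [0.6248 0.0383 0.2735] 0.0516 [-0.38  0.63  1.3 ]
[[-0.986, 0.167, 0.0], [0.167, 0.986, 0.0], [-0.0, 0.0, -1.0]]
L fixed 0.1265 L free 0.1267 R 0.127 0.1273
LT 0.1972 [0.5388 0.1183 0.0162] 0.00032 140
LS 0.162 [0.5899 0.1702 0.0162] 0.00042 119
RS 0.1626 [ 0.4993 -0.1176  0.0161] 0.00048 120
moved tall 0.197 [0.6293 0.0985 0.0162] 0.00033 123
```

View pics/c12.png

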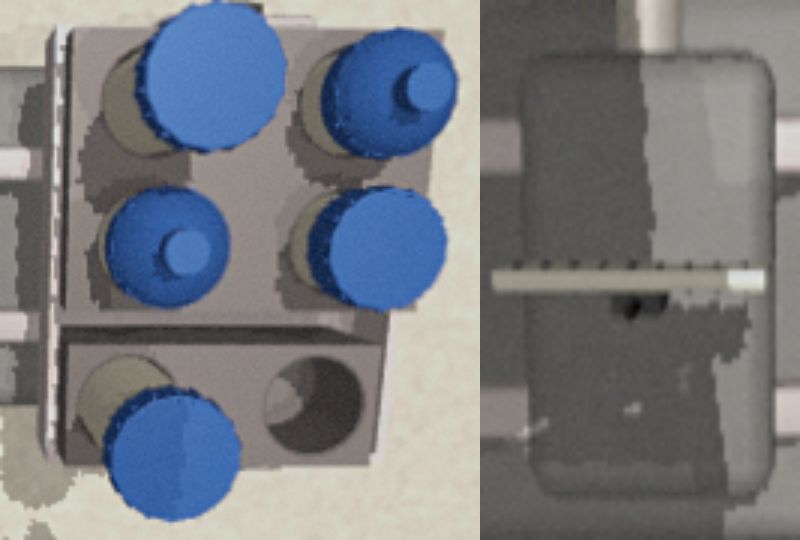

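The balance is level: insert tops are 0.1266 (left) and 0.1271 (right). The moved tube's cap at z 0.1970 matches the seated tall_left at 0.1972, so it is fully home. Nothing touches the robot.

Run:
```python
from bench import ctrl
print(ctrl.sign_off())
```

```text
the job is handed in; nothing more can be done
None
```

The balance now sits level: I moved one tube, tall_right, from the heavier right bucket into the near free bore of the left bucket, and handed the job in at about 13.3 s.

**Why that tube:** the insert tops started 24 mm apart, which put the right side about 80 g heavy. Moving a 40 g tube takes that difference out.

**Placing it:** I lined the tube up with the bore by camera and lowered it in gently, with no noticeable contact force. The jaws bore on the 34 mm cap rather than the bare body as advised, but the tube stayed upright.

**Last checks:**
- **Level:** the insert tops were 0.1266 m (left) and 0.1271 m (right), about 0.002 rad, and the pointer was at centre. Two pictures in a row agreed.
- **Seated:** the moved tube's cap was at 0.1970 m, against 0.1972 m for the seated tall_left. It was released, with the gripper well clear.
- **Left alone:** the four samples looked in place, and the arm never came near the pink look-alikes or the other things on the bench.

No final check failed or disagreed. The hand-in gave no verdict.

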